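# Relamp the counter lamp

### The job

Put a new tube in the counter lamp on the worktop: swing its reflector well clear on its post, take the longer of the two spare lamp tubes from the walnut tray and press it straight down between the lamp's two spring clips until both ends have snapped fully home. Then swing the reflector back over the tube as far as its stop, and leave the short tube and everything else where it stands.

Things in the scene. Friction and masses are not known exactly. Their poses are not given: they have to be found in the camera images.
- lamp: Counter lamp, fixed to the worktop: dark steel base plate 92 mm wide (lamp x), long from lamp y = -120 to +155 mm, top at 14 mm. Origin: at worktop level below the middle of the tube's place. Lamp z is up; lamp y runs along the tube's place toward the reflector's post. Between the two holder blocks nothing stands above the base plate, so there is room for fingers that hold the tube by its middle.
- lamp_seat (a point): The middle of the tube when fully home, 50 mm above the lamp's origin; axes as the lamp's. White holder blocks at lamp y = +59 and -59 mm (11 mm thick) have U-shaped saddles for the tube's caps: 35 mm between the cheeks, mouth flared to about 44 mm, floor at 34 mm height, top at about 63 mm.
- post_clip (a point): Inner edge of the rolled crest of the brass spring clip at the post's end, at rest: lamp y = +73.5 mm, 59.5 mm above the worktop. Clips are upright strips 14 mm wide, hinged 20 mm up; above the crest they flare outward to y = 80 mm at 75 mm height. A tube's cones push each crest out by 3.5 mm.
- end_clip (a point): The same on the other clip, lamp y = -73.5 mm. Pressing the tube in takes about 10 to 20 N downward in all; its ends meet the flares about 22 mm above home and ride over the crests until about 5 mm above home, then the clips draw them down. One end often snaps in before the other: keep pressing until both are down on the saddles.
- reflector (a joint): Angle of the reflector (rad) about its vertical post: 0 = over the tube's place, against its stop; it grows as the reflector swings anticlockwise seen from above, toward lamp +x; far stop at 1.9. A stiff hinge (0.12 N m, about 1 N at the knob) that stays where it is left.
- reflector_knob (a point): Grip point on the axis of the reflector's knob, at 130 mm height: an upright steel pin 16 mm across, from 110 to 141 mm height, 100 mm from the hinge axis. The reflector is a shallow aluminium trough 85 mm wide, 205 mm long, underside at 90 mm or more; at 0 it points from the post to lamp -y, its knob 25 mm to the post's side of the tube's middle.
- reflector_hinge (a point): A point on the vertical axis of the reflector's post (lamp x = 0, y = +125 mm), at 100 mm height. The post is 16 mm thick and ends at 122 mm height.
- bar_tray: Walnut tray, fixed, 190 mm (its x) by 400 mm (its y), floor at 5 mm, rim 8 mm thick and 14 mm high. Origin: centre of its underside.
- long_tube: The longer spare lamp tube, 154 mm long, lying in the tray with its axis (own y) within 0.3 rad of the tray's y. White opal glass 30 mm thick over the middle 104 mm, metal caps 32 mm thick and 14 mm long, then cones that narrow from 28 to 10 mm over the last 11 mm at either end. Origin: its middle, on its axis. 0.12 kg.
- short_tube: The shorter spare tube, of the same shape and thickness but 110 mm long; it does not fit this lamp and stays where it lies in the tray. Origin: its middle, on its axis, y along it.
- cork: Bystander: wine cork 23 x 45 mm lying in the tray near the middle of the far long side.
- stopper: Bystander: round wine stopper 34 mm wide, 45 mm tall, standing in the tray near the middle of the near long side.
- silver_cup: Bystander: small silver cup 48 mm wide, 46 mm tall, standing behind the lamp. Origin: its underside.
- jigger: Bystander: double-cone measure 43 mm wide, 84 mm tall, standing behind the work. Origin: its underside.
- rocks_glass: Bystander: clear rocks glass 80 mm wide, 92 mm tall, standing behind the tray. Origin: its underside.

How it is judged (in metres and radians):
On the way, in this order (a step that is already met when the one before it is completed fails the run):
1. the reflector is swung clear, past 1.0 rad (value of joint reflector above 1 rad), for 0.2 s.
2. the long tube is home between both clips, with the reflector still clear (x of long_tube in the frame of lamp_seat between -0.004 and 0.004 m and y of long_tube in the frame of lamp_seat between -0.003 and 0.003 m and z of long_tube in the frame of lamp_seat between -0.003 and 0.003 m and angle between the y axis of long_tube and the y axis of lamp_seat, either way round below 0.05 rad and value of joint reflector above 1 rad), for 0.2 s.
At the end, for the whole second after the job is handed in: Long tube at rest in both clips: its middle within 4 mm (lamp x), 3 mm (lamp y) and 3 mm (height) of lamp_seat, axis within 0.05 rad of lamp y; reflector within 0.1 rad of its stop over the tube; short tube, cork, stopper, cup, jigger and glass within 30 mm of where they started (x of long_tube in the frame of lamp_seat between -0.004 and 0.004 m and y of long_tube in the frame of lamp_seat between -0.003 and 0.003 m and z of long_tube in the frame of lamp_seat between -0.003 and 0.003 m and angle between the y axis of long_tube and the y axis of lamp_seat, either way round below 0.05 rad and value of joint reflector below 0.1 rad and linear speed of long_tube below 0.02 m/s and distance of each of short_tube, cork, stopper, silver_cup, jigger, rocks_glass from where it was at the start of the episode below 0.03 m); the robot touches nothing.
It fails at once if the short tube, cork, stopper, cup, jigger or glass is pushed more than 30 mm from its place (distance of any of short_tube, cork, stopper, silver_cup, jigger, rocks_glass from where it was at the start of the episode above 0.03 m).
It also fails if it takes over 67 s, if anything falls off the work surface, if the arm or the gripper's body presses on something with over 40 N, if the wrist force passes 120 N, or if a joint passes its speed limit or range.

### The arm

A 6-joint arm with a two-finger parallel gripper is mounted at the origin on a cart in front of the work surface, level with it; the furniture and walls round the work are solid. World frame = base frame: x ahead of the robot, y to its left, z up, the work surface at z = 0. Lengths are in mm, angles in rad, forces in N, time in s.
With the tool pointing down it reaches from about 275 to 750 mm from the base axis. Payload 10.2 kg.
Tool frame: the origin (TCP) lies at the centre of the arm's flange, where the gripper is bolted on; the fingertips stand 173 mm ahead of it and the grasp point (between the pads) lies 155 mm ahead of it; z points along the fingers, y is the line along which they close (so a half turn about z gives the same grasp; the last joint's range is limited). The gripper opens to 85 mm and grips with 20 to 120 N. Pads are 22 mm wide; open, the fingers measure 114 mm over their backs; the gripper's body (76 mm by 85 mm) begins 54 mm behind the grasp point. The pads swing forward as they close: fully open they stand 13 mm farther back than shut.
Start: joints at [1.012, 0.313, 1.498, -0, 1.331, -0.223], TCP at [173.014, 495.68, 404.694] pointing down, gripper open.
Joint ranges: [-2.94, 2.94], [-0.97, 2.17], [0.19, 2.56], [-1.23, 4.37], [0.02, 3.11], [-2.88, 2.88]. Speed limits (rad/s): [2.39, 2.39, 3.01, 3.14, 3.14, 3.14].

### API

Orientations are given as a unit quaternion [w, x, y, z].
In Python, from rig import ctrl gives the robot as it stands.
- The arm moves only by the tool steer_hand, called after "Emit:" by a JSON object that holds its "name" and its "arguments", one argument or row to a line. Schema: {"type":"object","properties":{"plan":{"type":"object","properties":{"sx":{"type":"array","items":{"type":"number"},"minItems":1,"maxItems":8},"sy":{"type":"array","items":{"type":"number"},"minItems":1,"maxItems":8},"sz":{"type":"array","items":{"type":"number"},"minItems":1,"maxItems":8},"ax":{"type":"array","items":{"type":"number"},"minItems":1,"maxItems":8},"ay":{"type":"array","items":{"type":"number"},"minItems":1,"maxItems":8},"az":{"type":"array","items":{"type":"number"},"minItems":1,"maxItems":8}},"additionalProperties":false,"required":["sx","sy","sz","ax","ay","az"]},"jaw":{"type":"number"},"squeeze":{"type":"number"},"only":{"type":"string"},"quiet":{"type":"boolean"},"lines":{"type":"string"}},"required":["plan"],"additionalProperties":false}. plan is an object with one list for each field, all of the same length, 1 to 8, a row being the entries at one place: sx, sy, sz (the shift in mm), ax, ay, az (a rotation vector in rad); each row is the pose to reach, as a shift and turn from the pose commanded when the call began, along the tool's axes at that moment; what a row does not reach only later rows make up. A row lasts 1/10 s, in which the tool goes at most 50 mm and 0.15 rad, less where a joint would pass 70% of its speed; a pose out of reach is approached as far as the arm can. jaw is the opening from 0.0 (shut) to 1.0 (fully open), set as the call begins (left out keeps the last). The fingers move at their own pace and stop on an object; squeeze is the grip in N (left out, the last holds). Time passes only in rows, so rows that do not move let the fingers close. The tool returns the time, the measured TCP pose, the force, the opening and the grip force at its end. only (a regular expression) keeps the lines of the reply that match it, lines (a string "A,B") keeps lines A to B, and quiet returns only ok. Input that does not fit is refused with a message, and nothing moves.
- ctrl.sense(): the state, without advancing time (a new reading comes with each control period).
- ctrl.capture(name): name is "side" or "top"; returns the picture (384x512x3 uint8, red, green, blue); there is no depth.
- ctrl.calibration(name): a dict with "fx", "fy", "cx", "cy" (pixels), "distortion" ([k1, k2, p1, p2, k3] as OpenCV has them; the pictures are not rectified), "position" and "attitude" of the camera in the world. Camera axes: x right, y down, z forward; pixel columns grow to the right and rows downward; lengths in mm; the calibration is good to about 2 mm. A picture is of the moment at which its call begins. calibration takes no time and is no camera call.
- ctrl.finish_job(): hands the job in; it is judged then, once.
The state is a dict: "time_s": time; "joints": joint angles; "dq": joint speeds; "tau": joint torques, N m; "eef_pos": TCP position; "ee_rot": TCP orientation; "force": force on the tool from outside, world axes, zero at the start; "wrist_torque": the same for the moment, N m; "grip_width": opening from 0.0 (shut) to 1.0 (fully open); "grip_force": force on a finger pad.
Only numpy, scipy, OpenCV 4.12 (cv2) and the standard library are available. Lean on these libraries where they do the work, as an engineer would, in place of code of your own. Each camera call takes 0.05 s, during which the arm holds its last target. There are 200 camera calls.

## Working session

There is one attempt and no reset: what is moved stays moved. The work goes in short steps, Python scripts to look and compute and a tool call to move; the robot and the scene stay as the last step left them, time stands still between calls to the robot, and variables do not carry over. Pictures are saved under pics/ and viewed, at most 10 in all, crops included, and the job is handed in when it is done.

```bash
ls; mkdir -p pics
```

Run:
```python
from rig import ctrl
import cv2
for n in("top","side"):
    c=ctrl.calibration(n);print(n,c)
    im=ctrl.capture(n);cv2.imwrite(f"pics/{n}0.png",cv2.cvtColor(im,cv2.COLOR_RGB2BGR))
print(ctrl.sense())
```

```text
pics
rig.py
top {'fx': 425.3160730735889, 'fy': 425.3160730735889, 'cx': 252.99029609443951, 'cy': 191.24244769535895, 'distortion': array([-0.15717816,  0.        ,  0.        ,  0.        ,  0.        ]), 'position': array([ 379.72865002,   14.07049439, 1232.36740823]), 'attitude': array([ 0.04540765, -0.70141095,  0.71010978, -0.04129074])}
side {'fx': 346.7280852341396, 'fy': 346.7280852341396, 'cx': 251.9288822305991, 'cy': 192.01412689123717, 'distortion': array([-0.02659349,  0.        ,  0.        ,  0.        ,  0.        ]), 'position': array([386.09461071, 767.10340851, 629.4406502 ]), 'attitude': array([ 0.0283245 , -0.07353337,  0.88115426, -0.4662164 ])}
{'time_s': 0.1, 'joints': array([ 1.01161558e+00,  3.13386110e-01,  1.49830602e+00,  4.91869564e-05,
        1.33100330e+00, -2.23390436e-01]), 'dq': array([-0.00046693, -0.00197584, -0.00382345,  0.00066544, -0.00275099,
       -0.00019885]), 'tau': array([ 4.87782148e-03, -4.12898362e+01, -2.60139388e+01, -9.05873981e-05,
        3.04815570e-03, -4.60553076e-05]), 'eef_pos': array([172.98621475, 495.65807995, 404.21699685]), 'ee_rot': array([-2.32368786e-04,  1.67113219e-01,  9.85937558e-01, -5.00605966e-04]), 'force': array([-0.28420248,  0.19197194, -0.0866758 ]), 'wrist_torque': array([ 0.03076654, -0.01841835,  0.00083318]), 'grip_force': 0.0, 'grip_width': 1.0014192406162097}
```

View pics/top0.png

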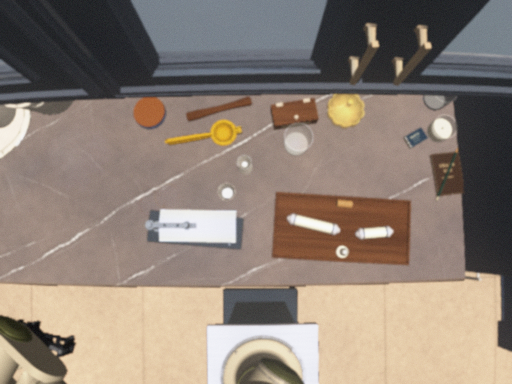

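View pics/side0.png

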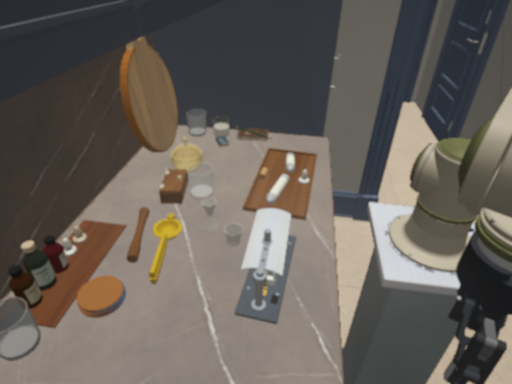

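The top view shows the lamp at about (195,228) with its post at the left (152,225), so lamp y points roughly along world +y. The reflector is the white sheet covering columns 160–237. In the tray at about (341,228) are the long tube at (313,224), the short tube at (375,233), the cork at (345,203) and the stopper at (342,252). The cup is at (228,192) and the jigger at (245,163). The side view shows the same layout, with the knob at (266,237).

Create h.py:
```python
import numpy as np, cv2
from scipy.spatial.transform import Rotation as R
from rig import ctrl
def cam(n):
    c=ctrl.calibration(n);K=np.array([[c['fx'],0,c['cx']],[0,c['fy'],c['cy']],[0,0,1.]])
    return K,np.array(c['distortion']),np.array(c['position']),R.from_quat(c['attitude'],scalar_first=True).as_matrix()
def ray(n,uv):
    K,D,p,A=cam(n);q=cv2.undistortPoints(np.float64(uv).reshape(-1,1,2),K,D).reshape(-1,2)
    return p,np.c_[q,np.ones(len(q))]@A.T
def plane(n,uv,z):
    p,d=ray(n,uv);return p+d*((z-p[2])/d[:,2])[:,None]
def proj(n,X):
    K,D,p,A=cam(n);return cv2.projectPoints(np.float64(X).reshape(-1,1,3),cv2.Rodrigues(A.T)[0],-A.T@p,K,D)[0].reshape(-1,2)
def tri(uvt,uvs):
    (p,d),(q,e)=ray("top",uvt),ray("side",uvs);M=[];b=[]
    for o,v in((p,d[0]),(q,e[0])):
        v=v/np.linalg.norm(v);P=np.eye(3)-np.outer(v,v);M.append(P);b.append(P@o)
    x=np.linalg.lstsq(sum(M),sum(b),rcond=None)[0];return x
def blobs(im,mask,a0=30):
    n,l,s,c=cv2.connectedComponentsWithStats(mask.astype(np.uint8),connectivity=4)
    for i in range(1,n):
        if s[i,4]>=a0:
            pts=cv2.findContours((l==i).astype(np.uint8),0,2)[0][0]
            yield s[i],c[i],cv2.minAreaRect(pts),(l==i)
```

Run:
```python
from h import *
for n,bx in(("top",(140,180,280,90)),("side",(220,130,110,200))):
    im=cv2.cvtColor(cv2.imread(f"pics/{n}0.png"),4)
    g=im.astype(int)
    print(n)
    for s,c,r,m in blobs(im,(g.min(2)>165)&(g.max(2)-g.min(2)<50)):
        if bx[0]<=c[0]<=bx[0]+bx[2] and bx[1]<=c[1]<=bx[1]+bx[3]: print(s,c.round(1),np.round(r[0],1),np.round(r[1],1),round(r[2],1))
t=cv2.imread("pics/top0.png");s=cv2.imread("pics/side0.png")
a=cv2.resize(t[180:270,140:255],None,fx=4,fy=4,interpolation=2)
b=cv2.resize(t[185:270,265:420],None,fx=3,fy=3,interpolation=2)[:235]
c=cv2.resize(s[200:325,230:315],None,fx=4,fy=4,interpolation=2)
o=np.zeros((600,800,3),np.uint8);o[:360,:460]=a;o[362:597,:465]=b;o[:500,460:800]=c
cv2.imwrite("pics/c0.png",o)
```

```text
top
[131 187  28  16  67] [144.  194.2] [144.3 194.1] [ 2.6 30.9] 61.4
[221 187  12  12 113] [226.9 192.9] [226.5 192.5] [11. 11.] 90.0
[ 153  209   84   34 2515] [197.  225.5] [194.4 225.4] [82.8 32.7] 1.2
[288 214  52  20 460] [313.5 223.7] [313.6 223.6] [52.9  9.2] 14.0
[356 227  37  11 306] [374.5 232.2] [374.1 232.3] [ 9.3 36.1] 84.8
[336 246  12  12  92] [341.8 251.3] [341.8 251.3] [11.3 10.6] 45.0
[247 265  18   9  40] [255.  268.9] [255.2 268.4] [ 2.7 18.8] 63.4
side
[287 154   7  15  89] [290.  160.7] [290. 161.] [14.  6.] 90.0
[268 174  20  26 204] [277.3 186.7] [277.1 187.1] [ 7.5 30. ] 33.7
[299 178  10   5  31] [303.3 180.1] [303.4 180.2] [9.1 3.7] 8.1
[ 241  208   50   67 2166] [267.9 240.1] [266.6 239.6] [41.6 64.4] 9.5
```

View pics/c0.png

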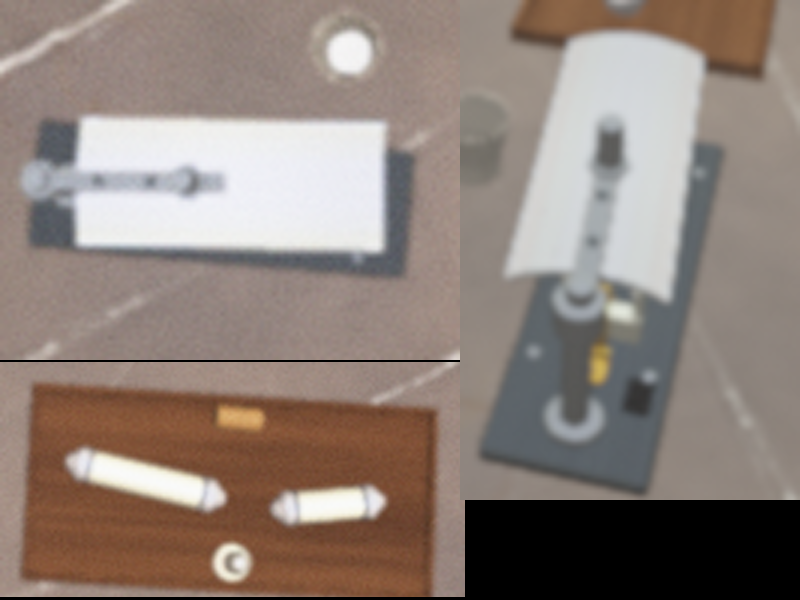

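The crops show the knob top at about (187,225) and the post top at (149.5,225). The base plate is turned about 0.08 rad in the picture. Next I'll work out poses from these, including the plate edges.

Run:
```python
from h import *
t=cv2.cvtColor(cv2.imread("pics/top0.png"),4).astype(int)
print("plate px",t[245:249,170],t[200,140:152:3].tolist())
m=(t[...,2]-t[...,0]>-8)&(t.sum(2)<330); 
ys,xs=np.nonzero(m[205:255,140:250]);print("plate bbox",xs.min()+140,xs.max()+140,ys.min()+205,ys.max()+205)
M=np.zeros(m.shape,bool);M[205:255,140:250]=m[205:255,140:250]
bot=[(x,np.nonzero(M[:,x])[0].max()+.5) for x in range(155,235)]
lef=[(np.nonzero(M[y])[0].min()-.5,y) for y in range(214,238)]
rig=[(np.nonzero(M[y])[0].max()+.5,y) for y in range(222,245)]
for n,p in(("bot",bot),("left",lef),("right",rig)):
    w=plane("top",p,14)[:,:2];vx,vy,x,y=cv2.fitLine(w.astype(np.float32),cv2.DIST_HUBER,0,.01,.01).ravel();print(n,x.round(1),y.round(1),"dir",np.arctan2(vy,vx).round(3))
print("knob",plane("top",[(187,225.2)],141),"post",plane("top",[(149.5,225)],122))
K=tri((187,225.2),(230+150/4,200+122/4));print("knob tri",K)
ms=(t.min(2)>150)&(t.max(2)-t.min(2)<60)
for s,c,r,b in blobs(t,ms):
    if 280<c[0]<400 and 205<c[1]<260:
        y,x=np.nonzero(b);w=plane("top",np.c_[x,y],21)[:,:2];rr=cv2.minAreaRect(w.astype(np.float32))
        vx,vy,_,_=cv2.fitLine(w.astype(np.float32),2,0,.01,.01).ravel()
        print(s[4],"mean",w.mean(0).round(1),"rect",np.round(rr[0],1),np.round(rr[1],1),"axis",np.arctan2(vy,vx).round(3))
```

```text
plate px [[147 132 127]
 [151 137 128]
 [154 137 131]
 [151 136 131]] [[149, 127, 121], [153, 139, 133], [149, 132, 126], [150, 133, 125]]
plate bbox 147 242 210 248Traceback (most recent call last):
  File "<stdin>", line 7, in <module>
    return umr_maximum(a, axis, None, out, keepdims, initial, where)
ValueError: zero-size array to reduction operation maximum which has no identity
```

Run:
```python
from h import *
t=cv2.cvtColor(cv2.imread("pics/top0.png"),4).astype(int)
m=(t[...,2]-t[...,0]>-8)&(t.sum(2)<330); 
M=np.zeros(m.shape,bool);M[205:255,140:250]=m[205:255,140:250]
bot=[(x,np.nonzero(M[:,x])[0].max()+.5) for x in range(185,238) if M[235:,x].any()]
lef=[(np.nonzero(M[y])[0].min()-.5,y) for y in range(213,238) if M[y,:160].any()]
rig=[(np.nonzero(M[y])[0].max()+.5,y) for y in range(222,245) if M[y,225:].any()]
for n,p in(("bot",bot),("left",lef),("right",rig)):
    w=plane("top",p,14)[:,:2];vx,vy,x,y=cv2.fitLine(w.astype(np.float32),cv2.DIST_HUBER,0,.01,.01).ravel();print(n,len(p),x.round(1),y.round(1),"dir",np.arctan2(vy,vx).round(3))
print("knob",plane("top",[(187,225.2)],141),"post",plane("top",[(149.5,225)],122))
K=tri((187,225.2),(230+150/4,200+122/4));print("knob tri",K)
ms=(t.min(2)>150)&(t.max(2)-t.min(2)<60)
for s,c,r,b in blobs(t,ms):
    if 280<c[0]<400 and 205<c[1]<260:
        y,x=np.nonzero(b);w=plane("top",np.c_[x,y],21)[:,:2];rr=cv2.minAreaRect(w.astype(np.float32))
        vx,vy,_,_=cv2.fitLine(w.astype(np.float32),2,0,.01,.01).ravel()
        print(s[4],"mean",w.mean(0).round(1),"rect",np.round(rr[0],1),np.round(rr[1],1),"axis",np.arctan2(vy,vx).round(3))
```

```text
bot 53 372.5 143.2 dir 1.48
left 16 435.9 324.1 dir -0.09
right 23 410.9 53.6 dir -0.083
knob [[428.39889161 190.61228323 141.        ]] post [[430.48197161 293.65196226 122.        ]]
knob tri [430.99902525 191.59139084 135.62782137]
496 mean [ 433.9 -150.3] rect [ 433.8 -150.2] [154.   28.4] axis 1.314
328 mean [ 406.3 -326.6] rect [ 406.3 -326.1] [ 28.2 107. ] axis -1.51
103 mean [ 353.4 -230.1] rect [ 353.2 -229.5] [31.8 31.2] axis 1.327
```

Add to h.py:
```python
def d(xyz,yaw=None):
    "tool-axis shift and rz from the present pose to TCP xyz with closing line at yaw"
    s=ctrl.sense();A=R.from_quat(s['ee_rot'],scalar_first=True).as_matrix()
    v=A.T@(np.array(xyz,float)-s['eef_pos']);y0=np.arctan2(A[1,1],A[0,1]);rz=0
    if yaw is not None: rz=-((yaw-y0+np.pi/2)%np.pi-np.pi/2)
    return v.round(1),"rz",round(float(rz),3),"yaw0",y0.round(3),"tilt",(R.from_matrix(A.T@np.diag([1,1,1])).apply([0,0,-1])).round(4)
```

Run:
```python
from h import *
print(d((429.5,193,320),.65))
```

Emit:
{"name": "steer_hand", "arguments": {
  "plan": {"sx": [-40, -82, -124, -166, -208, -250, -290, -325], "sy": [-24, -48, -73, -98, -122, -147, -171, -191], "sz": [0, 0, 10, 20, 30, 40, 50, 60], "ax": [0, 0, 0, 0, 0, 0, 0, 0], "ay": [0, 0, 0, 0, 0, 0, 0, 0], "az": [0.08, 0.16, 0.24, 0.32, 0.4, 0.48, 0.54, 0.585]},
  "jaw": 1.0,
  "squeeze": 20
}}

```text
time_s: 0.9
eef_pos: [418.0, 206.2, 344.2]
ee_rot: [-0.0, 0.446, 0.895, -0.0]
force: [-0.3, 0.3, -0.8]
grip_width: 1.0
grip_force: 0.0
```

Emit:
{"name": "steer_hand", "arguments": {
  "plan": {"sx": [-17, -17, -17], "sy": [-10, -10, -10], "sz": [10, 24, 24], "ax": [0, 0, 0], "ay": [0, 0, 0], "az": [0, 0, 0]}
}}

```text
time_s: 1.2
eef_pos: [419.1, 188.1, 319.2]
ee_rot: [-0.001, 0.445, 0.896, -0.001]
force: [0.2, -0.1, -0.1]
grip_width: 0.999
grip_force: 0.0
```

Run:
```python
from h import *
print(d((429.5,193,320),.65))
```

```text
(array([-2.4, 11.3, -0.8]), 'rz', -0.001, 'yaw0', np.float64(0.649), 'tilt', array([-0.0017,  0.0032,  1.    ]))
```

Emit:
{"name": "steer_hand", "arguments": {
  "plan": {"sx": [-2.4, -2.4, -2.4, -2.4, -2.4], "sy": [11.3, 11.3, 11.3, 11.3, 11.3], "sz": [0, 12, 24, 35, 35], "ax": [0, 0, 0, 0, 0], "ay": [0, 0, 0, 0, 0], "az": [0, 0, 0, 0, 0]}
}}

```text
time_s: 1.7
eef_pos: [429.4, 193.9, 284.8]
ee_rot: [-0.001, 0.444, 0.896, -0.001]
force: [0.6, 0.5, 0.2]
grip_width: 1.002
grip_force: 0.0
```

Emit:
{"name": "steer_hand", "arguments": {
  "plan": {"sx": [0, 0, 0, 0, 0, 0, 0], "sy": [0, 0, 0, 0, 0, 0, 0], "sz": [0, 0, 0, 0, 0, 0, 0], "ax": [0, 0, 0, 0, 0, 0, 0], "ay": [0, 0, 0, 0, 0, 0, 0], "az": [0, 0, 0, 0, 0, 0, 0]},
  "jaw": 0,
  "squeeze": 20
}}

```text
time_s: 2.4
eef_pos: [429.9, 193.9, 286.1]
ee_rot: [0.0, 0.444, 0.896, 0.001]
force: [0.8, 5.6, 4.3]
grip_width: 0.177
grip_force: 21.4
```

```bash
python3 - <<'E'
from h import *
o=np.hstack([cv2.resize(cv2.cvtColor(ctrl.capture(n),4),(400,300)) for n in("top","side")]);cv2.imwrite("pics/g1.png",o)
E
```

```text
(no output)
```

View pics/g1.png

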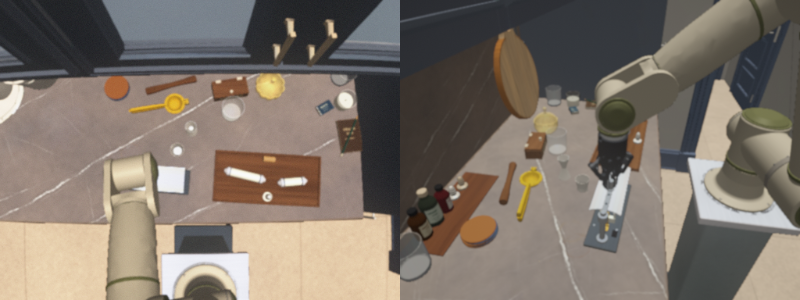

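The gripper (at about (130,180) in the top half) hides the knob, but a grip width of 15 mm and 21 N mean the pin is held. Now the swing arc.

Add to h.py:
```python
def arc(H,p0,p1,n,r=100.):
    "tool-axis xy rows along the knob circle, from present pose at angle p0 to p1"
    A=R.from_quat(ctrl.sense()['ee_rot'],scalar_first=True).as_matrix()
    f=lambda p:np.array([r*np.sin(p),-r*np.cos(p),0])
    for p in np.linspace(p0,p1,n+1)[1:]:print((A.T@(f(p)-f(p0)))[:2].round(1))
```

```bash
python3 -c "
from h import *
arc(0,-.02,.7,8)"
```

```text
[-5.3  7.3]
[-9.8 15. ]
[-13.7  23.2]
[-16.8  31.6]
[-19.2  40.3]
[-20.8  49.1]
[-21.5  58.1]
[-21.5  67.1]
```

Emit:
{"name": "steer_hand", "arguments": {
  "plan": {"sx": [-5.3, -9.8, -13.7, -16.8, -19.2, -20.8, -21.5, -21.5], "sy": [7.3, 15, 23.2, 31.6, 40.3, 49.1, 58.1, 67.1], "sz": [0, 0, 0, 0, 0, 0, 0, 0], "ax": [0, 0, 0, 0, 0, 0, 0, 0], "ay": [0, 0, 0, 0, 0, 0, 0, 0], "az": [0, 0, 0, 0, 0, 0, 0, 0]}
}}

```text
time_s: 3.3
eef_pos: [496.7, 216.5, 285.9]
ee_rot: [0.0, 0.444, 0.896, -0.001]
force: [-0.9, -3.1, 5.0]
grip_width: 0.181
grip_force: 21.7
```

```bash
python3 -c "
from h import *
s=ctrl.sense()['eef_pos'];H=np.array([431.9,294.9]);v=s[:2]-H;p=np.arctan2(v[0],-v[1]);print(np.hypot(*v),p);arc(0,p,1.45,8)"
```

```text
101.71563890240841 0.69011567942916
[0.8 9.5]
[ 2.5 18.8]
[ 5.1 27.9]
[ 8.6 36.8]
[12.9 45.3]
[17.9 53.3]
[23.7 60.8]
[30.2 67.7]
```

Emit:
{"name": "steer_hand", "arguments": {
  "plan": {"sx": [0.8, 2.5, 5.1, 8.6, 12.9, 17.9, 23.7, 30.2], "sy": [9.5, 18.8, 27.9, 36.8, 45.3, 53.3, 60.8, 67.7], "sz": [0, 0, 0, 0, 0, 0, 0, 0], "ax": [0, 0, 0, 0, 0, 0, 0, 0], "ay": [0, 0, 0, 0, 0, 0, 0, 0], "az": [0, 0, 0, 0, 0, 0, 0, 0]}
}}

```text
time_s: 4.1
eef_pos: [531.9, 282.9, 285.7]
ee_rot: [0.0, 0.444, 0.896, 0.0]
force: [-1.6, -2.0, 3.3]
grip_width: 0.176
grip_force: 21.7
```

Emit:
{"name": "steer_hand", "arguments": {
  "plan": {"sx": [0, 0], "sy": [0, 0], "sz": [0, 0], "ax": [0, 0], "ay": [0, 0], "az": [0, 0]}
}}

```text
time_s: 4.3
eef_pos: [531.7, 282.5, 285.7]
ee_rot: [0.0, 0.444, 0.896, 0.001]
force: [1.5, 0.4, 1.5]
grip_width: 0.175
grip_force: 21.6
```

Emit:
{"name": "steer_hand", "arguments": {
  "plan": {"sx": [0, 0, 0, 0, 0, 0, 0], "sy": [0, 0, 0, 0, 0, 0, 0], "sz": [0, 0, 0, -20, -40, -60, -60], "ax": [0, 0, 0, 0, 0, 0, 0], "ay": [0, 0, 0, 0, 0, 0, 0], "az": [0, 0, 0, 0, 0, 0, 0]},
  "jaw": 1.0
}}

```text
time_s: 5.0
eef_pos: [531.9, 282.1, 348.2]
ee_rot: [0.002, 0.444, 0.896, 0.002]
force: [-0.1, 0.2, 0.4]
grip_width: 1.002
grip_force: 0.0
```

```bash
python3 -c "
from h import *
print(d((433.9,-150.3,340),-.257))"
```

```text
(array([-284.9, -339.7,    7.1]), 'rz', 0.907, 'yaw0', np.float64(0.65), 'tilt', array([ 0.0015, -0.0043,  1.    ]))
```

Emit:
{"name": "steer_hand", "arguments": {
  "plan": {"sx": [-27, -57, -87, -117, -147, -177, -207, -237], "sy": [-32, -68, -104, -140, -176, -212, -248, -284], "sz": [0, 0, 0, 0, 0, 0, 0, 0], "ax": [0, 0, 0, 0, 0, 0, 0, 0], "ay": [0, 0, 0, 0, 0, 0, 0, 0], "az": [0.1, 0.21, 0.32, 0.43, 0.54, 0.65, 0.76, 0.87]}
}}

```text
time_s: 5.8
eef_pos: [448.0, -80.1, 344.8]
ee_rot: [-0.001, 0.782, 0.623, -0.0]
force: [0.5, 0.4, 0.3]
grip_width: 1.0
grip_force: 0.0
```

Run:
```python
from h import *
cv2.imwrite("pics/t1.png",cv2.cvtColor(ctrl.capture("top"),4))
cv2.imwrite("pics/s1.png",cv2.cvtColor(ctrl.capture("side"),4))
t=cv2.imread("pics/t1.png")[170:260,130:260]; s=cv2.imread("pics/s1.png")[180:330,215:330]
o=np.zeros((600,800,3),np.uint8);o[:315,:455]=cv2.resize(t,None,fx=3.5,fy=3.5,interpolation=2);o[:450,455:]=cv2.resize(s,None,fx=3,fy=3,interpolation=2)
cv2.imwrite("pics/c1.png",o)
print(d((433.9,-150.3,215),-.257))
# circle through knob points, r=100
from scipy.optimize import least_squares as L
P=np.array([[429.9,194.5],[496.7,216.5],[531.8,282.3]])
print(L(lambda h:np.hypot(*(P-h).T)-100,[431,295]))
```

```text
(array([-69.1,   1.8, 129.9]), 'rz', 0.028, 'yaw0', np.float64(-0.229), 'tilt', array([6.0e-04, 1.1e-03, 1.0e+00]))
     message: `ftol` termination condition is satisfied.
     success: True
      status: 2
         fun: [-3.509e-01  5.054e-01 -3.339e-01]
           x: [ 4.328e+02  2.941e+02]
        cost: 0.2450113893679335
         jac: [[ 2.946e-02  9.996e-01]
               [-6.354e-01  7.722e-01]
               [-9.930e-01  1.185e-01]]
        grad: [-1.825e-08  5.822e-08]
  optimality: 5.822233000728219e-08
 active_mask: [ 0.000e+00  0.000e+00]
        nfev: 4
        njev: 4
```

View pics/c1.png

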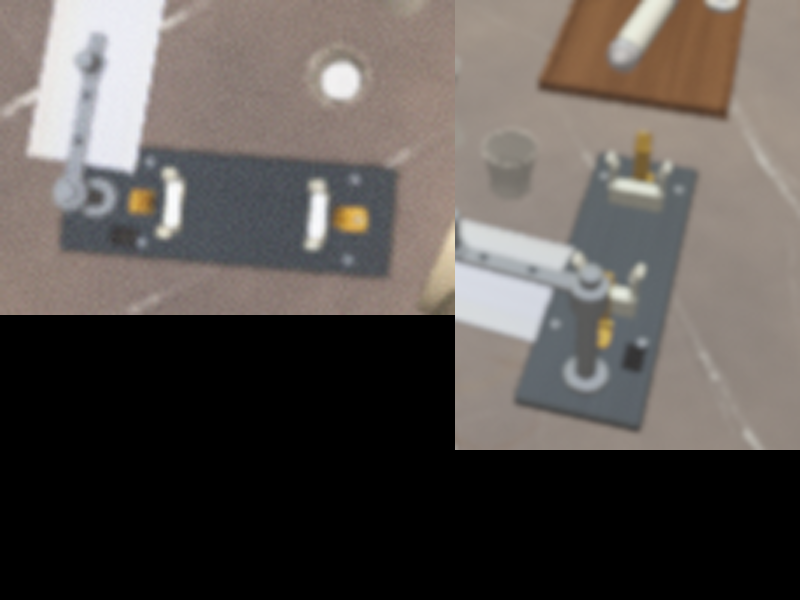

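The reflector now points away from the robot, well clear, with its knob at about (155,187). The white saddles sit at (179,228) and (220.5,231), with the brass clips outside them at (170,228) and (230,232). Next I'll refine the lamp pose.

Run:
```python
from h import *
t=cv2.cvtColor(cv2.imread("pics/t1.png"),4).astype(int)
w=(t.min(2)>150)&(t.max(2)-t.min(2)<60);g=(t[...,0]-t[...,2]>70)
for nm,m,z in(("white",w,46),("brass",g,60)):
    for s,c,r,b in blobs(t,m,6):
        if 160<c[0]<245 and 212<c[1]<245:
            y,x=np.nonzero(b);print(nm,s[:5],c.round(2),"bbox mid",s[0]+s[2]/2-.5,s[1]+s[3]/2-.5,plane("top",[c],z).round(1)[0,:2],"rect c",plane("top",[r[0]],z).round(1)[0,:2],np.round(r[1],1),round(r[2],1))
m=(t.sum(2)<330)&(t[...,2]-t[...,0]>-8)
M=np.zeros(m.shape,bool);M[205:255,140:248]=m[205:255,140:248]
def fit(p):
    ww=plane("top",p,14)[:,:2].astype(np.float32);return cv2.fitLine(ww,cv2.DIST_HUBER,0,.01,.01).ravel()
bot=fit([(x,np.nonzero(M[:,x])[0].max()+.5) for x in range(155,238)])
top=fit([(x,np.nonzero(M[:,x])[0].min()-.5) for x in range(182,238)])
lef=fit([(np.nonzero(M[y])[0].min()-.5,y) for y in range(228,238)])
rig=fit([(np.nonzero(M[y])[0].max()+.5,y) for y in range(222,245)])
for l in(bot,top,lef,rig):print(l.round(2),np.arctan2(l[1],l[0]).round(3))
th=np.mean([np.arctan2(l[1],l[0])%np.pi for l in(bot,top)]);ux=np.array([np.sin(th),-np.cos(th)]);uy=np.array([np.cos(th),np.sin(th)])
xx=[l[2:]@ux for l in(bot,top)];yy=[l[2:]@uy for l in(lef,rig)]
print("w",xx[1]-xx[0],"len",yy[0]-yy[1],"th",th); O=ux*np.mean(xx)+uy*(np.mean(yy)-17.5);print("origin",O,"hinge",O+125*uy)
```

```text
white [243 213   4   3   6] [244.5 214. ] bbox mid 244.5 214.0 [462.3  44.6] rect c [462.3  44.6] [0.7 3.5] 45.0
white [175 218   8  20  93] [178.59 227.58] bbox mid 178.5 227.5 [426.2 229.7] rect c [426.  229.3] [ 5.7 19.2] 6.7
white [217 222   7  19  87] [220.13 231.09] bbox mid 220.0 231.0 [415.4 113. ] rect c [415.4 112.6] [ 4.7 18.4] 6.3
brass [167 224   6   7  36] [169.53 227.14] bbox mid 169.5 227.0 [427.  252.6] rect c [427.4 252.7] [6. 5.] 90.0
brass [226 229   9   7  56] [230.05 232.05] bbox mid 230.0 232.0 [412.   84.5] rect c [412.2  84.6] [6. 8.] 90.0
[9.0000e-02 1.0000e+00 3.7668e+02 1.8653e+02] 1.48
[1.0000e-01 1.0000e+00 4.6331e+02 1.4579e+02] 1.473
[  0.63  -0.78 414.38 320.82] -0.893
[ 1.0000e+00 -9.0000e-02  4.1147e+02  5.3730e+01] -0.093
w 90.08002 len 266.1811 th 1.4765143
origin [420.2679  169.00519] hinge [432.0357 293.45  ]
```

Emit:
{"name": "steer_hand", "arguments": {
  "plan": {"sx": [-40, -69.1, -69.1, -69.1, -69.1], "sy": [1, 1.8, 1.8, 1.8, 1.8], "sz": [0, 15, 55, 95, 95], "ax": [0, 0, 0, 0, 0], "ay": [0, 0, 0, 0, 0], "az": [0.028, 0.028, 0.028, 0.028, 0.028]}
}}

```text
time_s: 6.4
eef_pos: [434.5, -145.2, 246.4]
ee_rot: [-0.005, 0.789, 0.614, -0.002]
force: [-0.4, -0.6, 0.3]
grip_width: 1.0
grip_force: 0.0
```

```bash
python3 -c "
from h import *
print(d((433.9,-150.3,183),-.257))"
```

```text
(array([-5.3,  1.2, 63.4]), 'rz', 0.009, 'yaw0', np.float64(-0.248), 'tilt', array([-0.0034,  0.0095,  0.9999]))
```

Emit:
{"name": "steer_hand", "arguments": {
  "plan": {"sx": [-2, -2, -2, -2, -2, -2], "sy": [0, 0, 0, 0, 0, 0], "sz": [20, 40, 55, 64, 64, 64], "ax": [0, 0, 0, 0, 0, 0], "ay": [0, 0, 0, 0, 0, 0], "az": [0.009, 0.009, 0.009, 0.009, 0.009, 0.009]}
}}

```text
time_s: 7.0
eef_pos: [435.6, -148.2, 187.6]
ee_rot: [0.001, 0.792, 0.611, 0.0]
force: [0.4, -0.1, -0.2]
grip_width: 1.003
grip_force: 0.0
```

```bash
python3 -c "
from h import *
print(d((433.9,-150.3,180),-.257))"
```

```text
(array([-2.5, -1.2,  7.6]), 'rz', 0.0, 'yaw0', np.float64(-0.257), 'tilt', array([ 4.0e-04, -1.1e-03,  1.0e+00]))
```

Emit:
{"name": "steer_hand", "arguments": {
  "plan": {"sx": [-2.5, -2.5, -2.5], "sy": [-1.2, -1.2, -1.2], "sz": [4, 7.6, 7.6], "ax": [0, 0, 0], "ay": [0, 0, 0], "az": [0, 0, 0]}
}}

```text
time_s: 7.3
eef_pos: [433.4, -150.4, 178.9]
ee_rot: [-0.0, 0.792, 0.611, -0.0]
force: [-0.1, 0.2, -0.6]
grip_width: 1.0
grip_force: 0.0
```

Emit:
{"name": "steer_hand", "arguments": {
  "plan": {"sx": [0, 0, 0, 0, 0, 0], "sy": [0, 0, 0, 0, 0, 0], "sz": [0, 0, 0, 0, 0, 0], "ax": [0, 0, 0, 0, 0, 0], "ay": [0, 0, 0, 0, 0, 0], "az": [0, 0, 0, 0, 0, 0]},
  "jaw": 0,
  "squeeze": 40
}}

```text
time_s: 7.9
eef_pos: [433.5, -150.3, 179.3]
ee_rot: [0.0, 0.792, 0.611, 0.0]
force: [-0.9, 0.4, 3.9]
grip_width: 0.34
grip_force: 39.2
```

Emit:
{"name": "steer_hand", "arguments": {
  "plan": {"sx": [0, 0, 0, 0, 0, 0, 0], "sy": [0, 0, 0, 0, 0, 0, 0], "sz": [0, -5, -20, -50, -90, -120, -120], "ax": [0, 0, 0, 0, 0, 0, 0], "ay": [0, 0, 0, 0, 0, 0, 0], "az": [0, 0, 0, 0, 0, 0, 0]}
}}

```text
time_s: 8.6
eef_pos: [434.0, -150.5, 302.6]
ee_rot: [0.003, 0.792, 0.611, 0.001]
force: [0.6, 0.1, -1.8]
grip_width: 0.337
grip_force: 39.6
```

```bash
python3 -c "
from h import *
for a in (1.479,):
  u=np.array([np.cos(a),np.sin(a)])
  print(d((421.1,171.5,290),a-np.pi/2))"
```

```text
(array([308.2, -94.3,  11.3]), 'rz', -0.165, 'yaw0', np.float64(-0.257), 'tilt', array([ 0.0023, -0.0067,  1.    ]))
```

Emit:
{"name": "steer_hand", "arguments": {
  "plan": {"sx": [35, 75, 117, 159, 201, 243, 283, 308], "sy": [-11, -23, -36, -49, -62, -74, -87, -94], "sz": [0, 0, 0, 0, 0, 0, 0, 0], "ax": [0, 0, 0, 0, 0, 0, 0, 0], "ay": [0, 0, 0, 0, 0, 0, 0, 0], "az": [-0.02, -0.04, -0.06, -0.08, -0.1, -0.13, -0.15, -0.165]}
}}

```text
time_s: 9.4
eef_pos: [420.0, 173.8, 298.1]
ee_rot: [-0.001, 0.738, 0.675, -0.001]
force: [0.1, -0.1, -1.2]
grip_width: 0.333
grip_force: 39.7
```

Emit:
{"name": "steer_hand", "arguments": {
  "plan": {"sx": [0, 0, 0, 0], "sy": [0, 0, 0, 0], "sz": [10, 30, 40, 40], "ax": [0, 0, 0, 0], "ay": [0, 0, 0, 0], "az": [0, 0, 0, 0]}
}}

```text
time_s: 9.8
eef_pos: [420.5, 170.9, 257.5]
ee_rot: [-0.001, 0.739, 0.674, -0.002]
force: [0.2, 0.0, -1.2]
grip_width: 0.339
grip_force: 39.7
```

```bash
python3 - <<'E'
from h import *
for n in("top","side"):cv2.imwrite(f"pics/{n}2.png",cv2.cvtColor(ctrl.capture(n),4))
a=1.479
print(d((421.1,171.5,208.3),a-np.pi/2))
t=cv2.imread("pics/top2.png")[170:260,130:260]; s=cv2.imread("pics/side2.png")[150:330,200:330]
o=np.zeros((600,800,3),np.uint8);o[:270,:390]=cv2.resize(t,None,fx=3,fy=3,interpolation=2);o[:540,400:790]=cv2.resize(s,None,fx=3,fy=3,interpolation=2)
cv2.imwrite("pics/c2.png",o)
E
```

```text
(array([ 0.5,  0. , 50.8]), 'rz', -0.001, 'yaw0', np.float64(-0.093), 'tilt', array([1.e-04, 3.e-04, 1.e+00]))
```

View pics/c2.png

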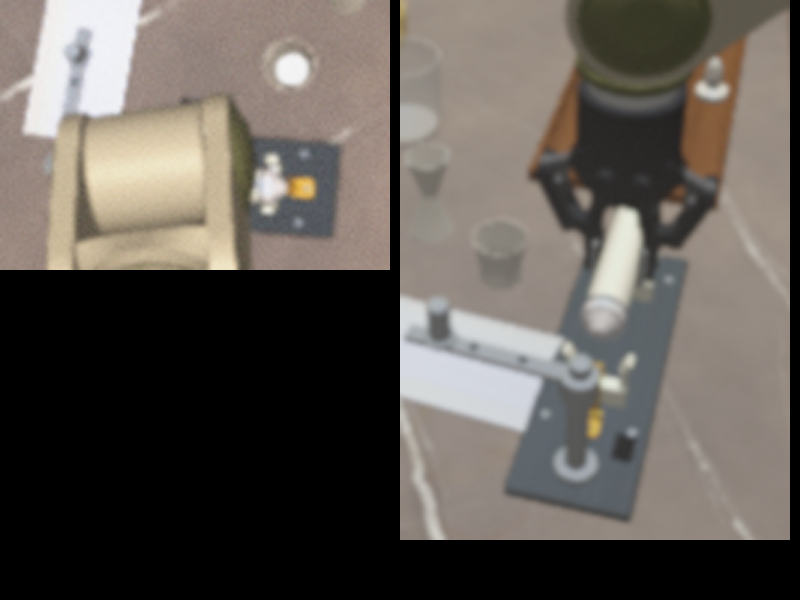

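The top view shows the tube's far end over the end saddle, with its tip at about (225,232) and the clip just beyond. The side view shows the near end at about (267,256), above the post saddle. Next I'll compare the observed end positions with the predicted ones.

Run:
```python
from h import *
t=cv2.cvtColor(cv2.imread("pics/top2.png"),4).astype(int);s=cv2.cvtColor(cv2.imread("pics/side2.png"),4).astype(int)
c=np.array([420.5,171.4]);u=np.array([np.cos(1.478),np.sin(1.478)])
P=lambda n,k,z:proj(n,[*(c+k*u),z]).round(2)
print("pred tip top",P("top",-77,99.6),"cap edge",P("top",-66,99.6),"side tip",P("side",77,99.6), "side cap inner",P("side",52,99.6))
print("crest pred",proj("top",[*(np.array([421.1,172.2])-73.5*u),59.5]),"flare",proj("top",[*(np.array([421.1,172.2])-80*u),75]))
print("row 231-233 cols 212-236");print(t[230:235,212:237].sum(2)//3);print((t[...,0]-t[...,2])[232,212:237])
print("side");print((s.sum(2)//3)[248:264,258:280])
```

```text
pred tip top [[225.31 231.18]] cap edge [[221.2  230.84]] side tip [[266.23 261.23]] side cap inner [[268.71 253.1 ]]
crest pred [[224.79078417 231.28649916]] flare [[226.75655374 231.32002152]]
row 231-233 cols 212-236
[[ 75  78 107 171 200 214 229 234 230 219 215 201 171 136 114 121 141 157
  166 165 168 159 132 104  93]
 [ 78  72 120 168 198 214 231 235 232 229 225 219 199 165 128 118 140 161
  167 180 181 173 142 109  92]
 [ 73  83 135 183 200 216 232 236 233 230 229 225 209 176 133 125 136 155
  170 180 185 179 152 112  92]
 [ 75 103 166 199 203 215 233 236 232 228 224 219 200 169 136 127 144 156
  168 177 182 179 148 112  94]
 [ 76 115 178 201 203 212 229 231 228 218 206 192 174 150 122 127 146 158
  167 167 170 167 146 105  90]]
[ 28  20  13   4  -7 -12  -7  -6  -2   3  11  12  20  39  80 120 141 152
 132  93  76  98  90  37  -6]
side
[[ 98  98  99 104 126 155 176 188 194 197 198 201 205 210 212 209 200 184
  159 133 119 117]
 [ 99  98  99 106 129 155 174 186 192 193 192 189 187 189 194 196 191 176
  149 123 111 112]
 [ 97  98 101 119 148 174 191 199 202 204 203 199 191 183 17
[... 542 characters left out ...]
2 185 175 162 148 140 131 114
  101  98  99 100]
 [101 102 106 117 135 158 177 189 194 193 188 179 169 156 141 128 118 106
   99  98  99  99]
 [100 101 104 110 126 152 172 185 190 188 180 169 157 144 132 119 110 102
   99  98  99 100]
 [100 100 101 106 120 141 159 168 174 174 167 154 140 129 120 112 106 101
   99  99  99 100]
 [100  99 100 103 111 125 136 142 147 149 145 133 121 114 110 107 103 101
   98  99  99 100]
 [ 99  99 100 100 104 110 115 117 121 123 121 116 110 106 105 103 102  99
   98  99  99 100]
 [ 99  99  99 100 100 102 105 106 108 109 107 106 104 104 103 102 100  99
   99  99 100  99]
 [101  99  99  99  99 100 100 102 103 102 102 103 102 102 101 100 100  98
   99  99  99  99]]
```

Run:
```python
from h import *
t=cv2.cvtColor(cv2.imread("pics/top2.png"),4).astype(int);g=t.sum(2)/3
print(g[222:243,222:227].astype(int).T)
for c in range(221,227):
    p=g[222:243,c];w=np.clip(p-110,0,None);w[:4]=0;w[-4:]=0;print(c,(w*np.arange(222,243)).sum()/w.sum())
rb=np.clip((t[...,0]-t[...,2])-50,0,None)[222:243,227:235];b=(rb.sum(1)*np.arange(222,243)).sum()/rb.sum();print("brass row",b)
print(plane("top",[(224.5,232.2)],99.6),plane("top",[(230,b)],64))
print(plane("top",[(220.2,231.1)],42))
```

```text
[[168 182 173 189 201 186 175 196 215 225 229 224 206 176 149 132 132 121
  104  97  88]
 [116 125 130 154 159 149 145 166 201 219 225 219 192 159 121 103  98 100
   91  88  88]
 [ 91  96 100 104 113 103 109 136 171 199 209 200 174 130 103  93  92  89
   89  85  85]
 [ 87  91  93  94  95  91  93 108 136 165 176 169 150 114  94  89  94  90
   93  90  84]
 [ 91  92  91  90  91  89  95 101 114 128 133 136 122 108  93  89  91  90
   92  90  89]]
221 231.42739500411744
222 231.14906832298138
223 231.16162065894926
224 231.9318681318681
225 232.1825396825397
226 232.29296874999994
brass row 232.1334503950834
[[410.68937133  96.90060387  99.6       ]] [[411.68968653  84.39819825  64.        ]]
[[415.45397696 113.1393619   42.        ]]
```

Run:
```python
from h import *
s=cv2.cvtColor(cv2.imread("pics/side2.png"),4).astype(int);g=s.sum(2)/3
c=np.array([420.5,171.4]);u=np.array([np.cos(1.478),np.sin(1.478)])
ax=proj("side",[[*(c+k*u),99.6] for k in range(10,78,3)])
for r in range(238,262,2):
    row=g[r,255:292];i=row.argmax();T=140
    a=i
    while row[a]>T:a-=1
    b=i
    while row[b]>T:b+=1
    L=a+(T-row[a])/(row[a+1]-row[a]);Rr=b-(T-row[b])/(row[b-1]-row[b])
    print(r,"obs mid",round(255+(L+Rr)/2,2),"w",round(Rr-L,1),"pred",np.interp(r,ax[:,1],ax[:,0]).round(2))
H=plane("side",[(256,266),(275.7,270),(267.3,232.7),(285.7,235.7)],61)
print(H.round(1)); print("mid near",H[:2].mean(0),"far",H[2:].mean(0))
print("lamp axis pred near",np.array([421.1,172.2])+59*u,"far",np.array([421.1,172.2])-59*u)
```

```text
238 obs mid 272.05 w 13.4 pred 272.59
240 obs mid 271.5 w 13.9 pred 272.59
242 obs mid 270.97 w 14.2 pred 272.1
244 obs mid 270.39 w 14.4 pred 271.49
246 obs mid 269.92 w 14.8 pred 270.88
248 obs mid 269.6 w 14.3 pred 270.27
250 obs mid 268.82 w 14.2 pred 269.66
252 obs mid 267.78 w 13.7 pred 269.05
254 obs mid 267.83 w 13.0 pred 268.44
256 obs mid 267.39 w 11.2 pred 267.83
258 obs mid 266.95 w 8.8 pred 267.22
260 obs mid 266.55 w 3.8 pred 266.61
[[451.3 228.7  61. ]
 [406.9 232.9  61. ]
 [440.  113.   61. ]
 [394.  116.1  61. ]]
mid near [429.0990792  230.80928862  61.        ] far [416.98180029 114.5069484   61.        ]
lamp axis pred near [426.56712901 230.94615307] far [415.63287099 113.45384693]
```

Emit:
{"name": "steer_hand", "arguments": {
  "plan": {"sx": [0, 0, 0, 0, 0], "sy": [0.7, 0.7, 0.7, 0.7, 0.7], "sz": [5, 15, 22, 25, 25], "ax": [0, 0, 0, 0, 0], "ay": [0, 0, 0, 0, 0], "az": [0, 0, 0, 0, 0]}
}}

```text
time_s: 10.4
eef_pos: [421.5, 171.4, 233.6]
ee_rot: [-0.0, 0.739, 0.674, -0.0]
force: [0.3, 0.2, -0.8]
grip_width: 0.333
grip_force: 39.7
```

Emit:
{"name": "steer_hand", "arguments": {
  "plan": {"sx": [0, 0, 0], "sy": [0, 0, 0], "sz": [3, 6, 6], "ax": [0, 0, 0], "ay": [0, 0, 0], "az": [0, 0, 0]}
}}

```text
time_s: 10.7
eef_pos: [421.7, 171.4, 228.1]
ee_rot: [0.0, 0.739, 0.674, 0.0]
force: [1.3, -0.1, 0.4]
grip_width: 0.338
grip_force: 39.7
```

```bash
python3 -c "
from rig import ctrl;s=ctrl.sense();print(s['wrist_torque'],s['force'])"
```

```text
[-0.05527217 -0.200136   -0.09482755] [ 1.32870124 -0.05033687  0.40136523]
```

Emit:
{"name": "steer_hand", "arguments": {
  "plan": {"sx": [0, 0, 0], "sy": [0, 0, 0], "sz": [3, 6, 6], "ax": [0, 0, 0], "ay": [0, 0, 0], "az": [0, 0, 0]}
}}

```text
time_s: 11.0
eef_pos: [422.1, 171.4, 222.5]
ee_rot: [0.001, 0.739, 0.674, 0.001]
force: [4.2, -0.1, 1.1]
grip_width: 0.34
grip_force: 39.8
```

```bash
python3 -c "
from rig import ctrl;s=ctrl.sense();print(s['wrist_torque'],s['force'])"
```

```text
[ 0.25358207 -0.64084816  0.04646816] [ 4.22004476 -0.13743358  1.06832923]
```

Emit:
{"name": "steer_hand", "arguments": {
  "plan": {"sx": [0, 0, 0], "sy": [1.2, 2.2, 2.2], "sz": [0, 0, 0], "ax": [0, 0, 0], "ay": [0, 0, 0], "az": [0, 0, 0]}
}}

```text
time_s: 11.3
eef_pos: [423.4, 171.3, 222.2]
ee_rot: [-0.001, 0.739, 0.674, -0.001]
force: [-3.7, 1.4, 7.1]
grip_width: 0.335
grip_force: 40.4
```

Emit:
{"name": "steer_hand", "arguments": {
  "plan": {"sx": [0, 0, 0], "sy": [0, 0, 0], "sz": [2, 4, 4], "ax": [0, 0, 0], "ay": [0, 0, 0], "az": [0, 0, 0]},
  "squeeze": 60
}}

```text
time_s: 11.6
eef_pos: [423.9, 171.1, 218.1]
ee_rot: [0.0, 0.739, 0.674, 0.0]
force: [3.3, -0.2, -1.6]
grip_width: 0.327
grip_force: 59.2
```

```bash
python3 -c "
from rig import ctrl;s=ctrl.sense();print(s['wrist_torque'],s['force'])"
```

```text
[-0.01427839 -0.50234981 -0.087213  ] [ 3.30956137 -0.17412177 -1.58099957]
```

Emit:
{"name": "steer_hand", "arguments": {
  "plan": {"sx": [0, 0, 0, 0], "sy": [1, 1, 1, 1], "sz": [0, 1, 2, 2], "ax": [0, 0, 0, 0], "ay": [0, 0, 0, 0], "az": [0, 0, 0, 0]}
}}

```text
time_s: 12.0
eef_pos: [424.8, 171.1, 216.1]
ee_rot: [0.0, 0.739, 0.674, -0.0]
force: [-0.3, -1.1, 2.0]
grip_width: 0.331
grip_force: 59.6
```

```bash
python3 -c "
from rig import ctrl;s=ctrl.sense();print(s['wrist_torque'],s['force'])"
```

```text
[-3.80946886e-05 -9.03221326e-02  4.91826132e-03] [-0.29591619 -1.06472983  2.01813568]
```

Emit:
{"name": "steer_hand", "arguments": {
  "plan": {"sx": [0, 0, 0], "sy": [0, 0, 0], "sz": [1, 3, 3], "ax": [0, 0, 0], "ay": [0, 0, 0], "az": [0, 0, 0]}
}}

```text
time_s: 12.3
eef_pos: [424.4, 171.1, 212.5]
ee_rot: [-0.0, 0.739, 0.674, -0.001]
force: [0.3, -0.1, -5.1]
grip_width: 0.329
grip_force: 59.8
```

Run:
```python
from h import *
s=ctrl.sense();print(s['wrist_torque'],s['force'])
for n in("top","side"):cv2.imwrite(f"pics/{n}3.png",cv2.cvtColor(ctrl.capture(n),4))
t=cv2.imread("pics/top3.png")[200:260,200:260]; s=cv2.imread("pics/side3.png")[190:320,220:320]
o=np.zeros((600,800,3),np.uint8);o[:300,:300]=cv2.resize(t,None,fx=5,fy=5,interpolation=2);o[:585,320:770]=cv2.resize(s,None,fx=4.5,fy=4.5,interpolation=2)
cv2.imwrite("pics/c3.png",o)
```

```text
[-0.13275285 -0.04019819  0.02361702] [ 0.30221061 -0.06088196 -5.08854064]
```

View pics/c3.png

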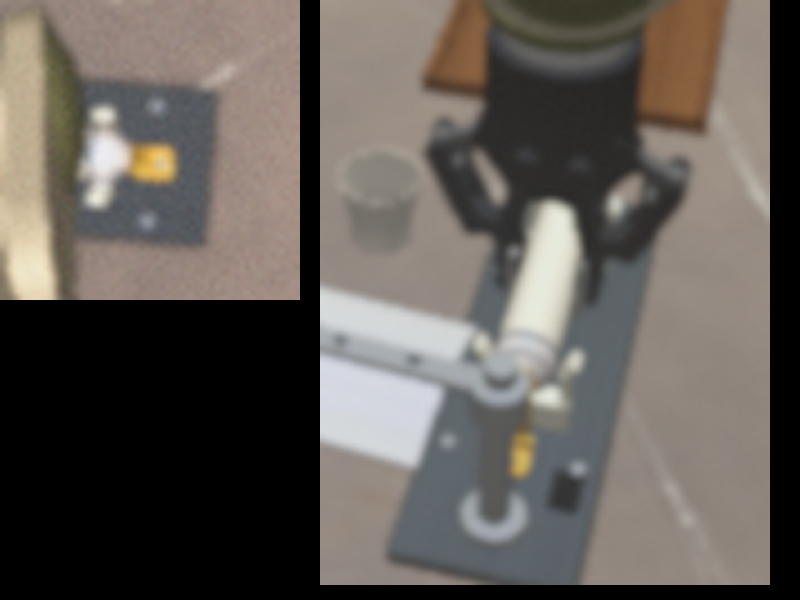

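The tube sits between both saddles' horns: the end cap is at about (221,231) in the top view, and the near cap is going into the post saddle in the side view. The clips now pull downward (fz about -5 N), so I press on.

Emit:
{"name": "steer_hand", "arguments": {
  "plan": {"sx": [0, 0, 0, 0], "sy": [0, 0, 0, 0], "sz": [1.5, 3, 4, 4], "ax": [0, 0, 0, 0], "ay": [0, 0, 0, 0], "az": [0, 0, 0, 0]}
}}

```text
time_s: 12.8
eef_pos: [424.6, 171.1, 208.9]
ee_rot: [-0.0, 0.739, 0.674, -0.0]
force: [-0.7, -0.4, -1.0]
grip_width: 0.331
grip_force: 60.0
```

Emit:
{"name": "steer_hand", "arguments": {
  "plan": {"sx": [0, 0, 0], "sy": [0, 0, 0], "sz": [1, 2, 2], "ax": [0, 0, 0], "ay": [0, 0, 0], "az": [0, 0, 0]}
}}

```text
time_s: 13.1
eef_pos: [424.6, 171.2, 208.2]
ee_rot: [-0.0, 0.739, 0.674, -0.0]
force: [-7.9, -1.8, 17.0]
grip_width: 0.326
grip_force: 62.2
```

```bash
python3 -c "
from rig import ctrl;s=ctrl.sense();print(s['wrist_torque'],s['force'])"
```

```text
[-0.31643612  1.33401887 -0.00460612] [-7.94378326 -1.78373953 17.0198262 ]
```

Emit:
{"name": "steer_hand", "arguments": {
  "plan": {"sx": [0, 0, 0, 0], "sy": [-0.5, -0.7, -0.7, -0.7], "sz": [1, 1.5, 1.5, 1.5], "ax": [0, 0, 0, 0], "ay": [0, 0, 0, 0], "az": [0, 0, 0, 0]}
}}

```text
time_s: 13.5
eef_pos: [424.3, 171.2, 208.1]
ee_rot: [0.001, 0.739, 0.674, 0.001]
force: [-12.1, -2.6, 34.2]
grip_width: 0.335
grip_force: 63.9
```

```bash
python3 -c "
from rig import ctrl;s=ctrl.sense();print(s['wrist_torque'],s['force'])"
```

```text
[-0.63637963  2.01645751  0.01018298] [-12.1012695   -2.59038923  34.23059165]
```

Emit:
{"name": "steer_hand", "arguments": {
  "plan": {"sx": [0, 0, 0], "sy": [0, 0, 0], "sz": [-2, -2.5, -2.5], "ax": [0, 0, 0], "ay": [0, 0, 0], "az": [0, 0, 0]}
}}

```text
time_s: 13.8
eef_pos: [424.3, 171.2, 208.4]
ee_rot: [0.0, 0.739, 0.674, 0.0]
force: [-1.2, 0.2, 4.8]
grip_width: 0.331
grip_force: 60.5
```

Emit:
{"name": "steer_hand", "arguments": {
  "plan": {"sx": [0, 0, 0, 0], "sy": [0, 0, 0, 0], "sz": [0, 0, 0, 0], "ax": [0, 0, 0, 0], "ay": [0, 0, 0, 0], "az": [0, 0, 0, 0]},
  "jaw": 0.62
}}

```text
time_s: 14.2
eef_pos: [424.0, 171.2, 208.0]
ee_rot: [-0.0, 0.739, 0.674, -0.0]
force: [-0.3, -0.3, 0.5]
grip_width: 0.618
grip_force: 0.0
```

```bash
python3 -c "
from rig import ctrl;s=ctrl.sense();print(s['wrist_torque'],s['force'])"
```

```text
[0.03505494 0.06026077 0.03949051] [-0.31564633 -0.26643826  0.47373021]
```

Emit:
{"name": "steer_hand", "arguments": {
  "plan": {"sx": [0, 0, 0, 0, 0, 0], "sy": [0, 0, 0, 0, 0, 0], "sz": [-10, -30, -70, -110, -150, -150], "ax": [0, 0, 0, 0, 0, 0], "ay": [0, 0, 0, 0, 0, 0], "az": [0, 0, 0, 0, 0, 0]},
  "jaw": 1.0
}}

```text
time_s: 14.8
eef_pos: [424.4, 171.3, 363.5]
ee_rot: [0.003, 0.739, 0.674, 0.004]
force: [0.2, -0.1, -1.9]
grip_width: 1.003
grip_force: 0.0
```

```bash
python3 -c "
from h import *
print(d((531.8,282.3,345),.65))"
```

```text
(array([120.3,  96.6,  19.7]), 'rz', -0.742, 'yaw0', np.float64(-0.092), 'tilt', array([-0.0022, -0.0098,  0.9999]))
```

Emit:
{"name": "steer_hand", "arguments": {
  "plan": {"sx": [20, 40, 60, 80, 100, 120.3, 120.3], "sy": [16, 32, 48, 64, 80, 96.6, 96.6], "sz": [2, 4, 8, 12, 14, 14, 14], "ax": [0, 0, 0, 0, 0, 0, 0], "ay": [0, 0, 0, 0, 0, 0, 0], "az": [-0.12, -0.24, -0.37, -0.5, -0.62, -0.742, -0.742]}
}}

```text
time_s: 15.5
eef_pos: [532.2, 283.4, 343.1]
ee_rot: [-0.0, 0.443, 0.897, -0.0]
force: [0.6, -0.5, -0.1]
grip_width: 0.998
grip_force: 0.0
```

Run:
```python
from h import *
for n in("top","side"):cv2.imwrite(f"pics/{n}4.png",cv2.cvtColor(ctrl.capture(n),4))
t=cv2.imread("pics/top4.png")[190:260,140:260]; s=cv2.imread("pics/side4.png")[190:320,220:320]
o=np.zeros((600,800,3),np.uint8);o[:245,:420]=cv2.resize(t,None,fx=3.5,fy=3.5,interpolation=2);o[:468,430:790]=cv2.resize(s,None,fx=3.6,fy=3.6,interpolation=2)
cv2.imwrite("pics/c4.png",o)
print(d((531.8,282.3,285.5),.65))
```

```text
(array([-0.3,  0.8, 58. ]), 'rz', -0.001, 'yaw0', np.float64(0.649), 'tilt', array([-4.0e-04,  1.4e-03,  1.0e+00]))
```

View pics/c4.png

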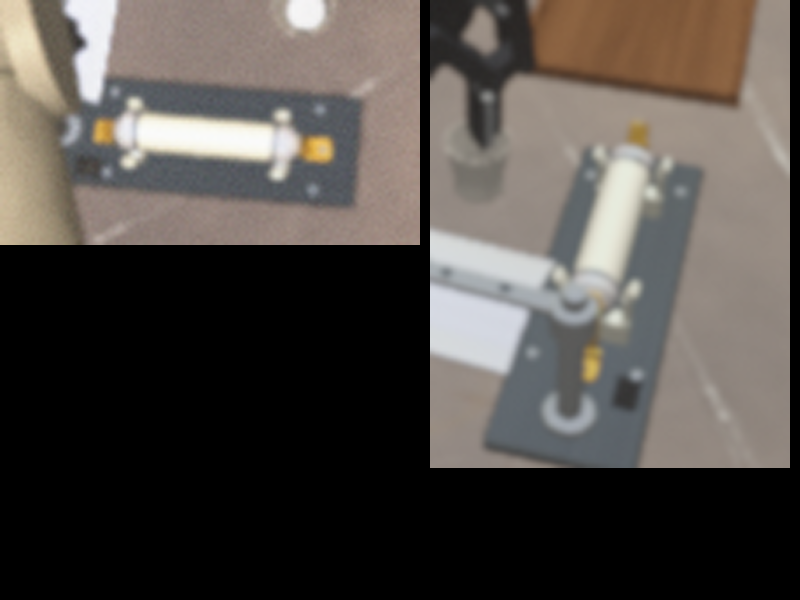

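The tube lies straight in both saddles between the clips, from about (174,228) to (224,231) in the top view. It also looks level in the side view, so I take the knob and swing the reflector back.

Emit:
{"name": "steer_hand", "arguments": {
  "plan": {"sx": [-0.3, -0.3, -0.3, -0.3, -0.3], "sy": [0.8, 0.8, 0.8, 0.8, 0.8], "sz": [15, 35, 52, 57.5, 57.5], "ax": [0, 0, 0, 0, 0], "ay": [0, 0, 0, 0, 0], "az": [0, 0, 0, 0, 0]}
}}

```text
time_s: 16.1
eef_pos: [531.8, 281.9, 286.4]
ee_rot: [-0.0, 0.445, 0.896, -0.0]
force: [-0.1, 0.1, 0.6]
grip_width: 1.003
grip_force: 0.0
```

Emit:
{"name": "steer_hand", "arguments": {
  "plan": {"sx": [0, 0, 0, 0, 0, 0, 0], "sy": [0, 0, 0, 0, 0, 0, 0], "sz": [0, 0, 0, 0, 0, 0, 0], "ax": [0, 0, 0, 0, 0, 0, 0], "ay": [0, 0, 0, 0, 0, 0, 0], "az": [0, 0, 0, 0, 0, 0, 0]},
  "jaw": 0,
  "squeeze": 20
}}

```text
time_s: 16.8
eef_pos: [532.1, 282.4, 286.9]
ee_rot: [0.0, 0.444, 0.896, 0.0]
force: [-1.8, -0.7, 3.6]
grip_width: 0.174
grip_force: 21.1
```

```bash
python3 -c "
from h import *
s=ctrl.sense()['eef_pos'];H=np.array([432.8,294.1]);v=s[:2]-H;p=np.arctan2(v[0],-v[1]);print(np.hypot(*v),p);arc(0,p,.7,8);print();arc(0,.7,-.02,8)"
```

```text
99.98195982861206 1.4530688095367266
[-6.5 -6.8]
[-12.2 -14.3]
[-17.3 -22.2]
[-21.6 -30.6]
[-25.1 -39.3]
[-27.7 -48.3]
[-29.5 -57.6]
[-30.4 -67. ]

[-0. -9.]
[  0.7 -18. ]
[  2.3 -26.8]
[  4.6 -35.5]
[  7.8 -43.9]
[ 11.6 -52.1]
[ 16.2 -59.8]
[ 21.5 -67.1]
```

Emit:
{"name": "steer_hand", "arguments": {
  "plan": {"sx": [-6.5, -12.2, -17.3, -21.6, -25.1, -27.7, -29.5, -30.4], "sy": [-6.8, -14.3, -22.2, -30.6, -39.3, -48.3, -57.6, -67], "sz": [0, 0, 0, 0, 0, 0, 0, 0], "ax": [0, 0, 0, 0, 0, 0, 0, 0], "ay": [0, 0, 0, 0, 0, 0, 0, 0], "az": [0, 0, 0, 0, 0, 0, 0, 0]}
}}

```text
time_s: 17.6
eef_pos: [497.4, 216.1, 286.8]
ee_rot: [0.001, 0.445, 0.896, 0.0]
force: [4.5, -0.1, -0.6]
grip_width: 0.174
grip_force: 20.9
```

Emit:
{"name": "steer_hand", "arguments": {
  "plan": {"sx": [0, 0.7, 2.3, 4.6, 7.8, 11.6, 16.2, 19], "sy": [-9, -18, -26.8, -35.5, -43.9, -52.1, -59.8, -63.5], "sz": [0, 0, 0, 0, 0, 0, 0, 0], "ax": [0, 0, 0, 0, 0, 0, 0, 0], "ay": [0, 0, 0, 0, 0, 0, 0, 0], "az": [0, 0, 0, 0, 0, 0, 0, 0]}
}}

```text
time_s: 18.4
eef_pos: [434.2, 194.3, 286.6]
ee_rot: [-0.0, 0.444, 0.896, -0.0]
force: [4.4, -0.6, 2.9]
grip_width: 0.18
grip_force: 21.2
```

Emit:
{"name": "steer_hand", "arguments": {
  "plan": {"sx": [0], "sy": [0], "sz": [0], "ax": [0], "ay": [0], "az": [0]}
}}

```text
time_s: 18.5
eef_pos: [434.4, 194.3, 286.6]
ee_rot: [-0.001, 0.444, 0.896, -0.001]
force: [-0.3, -1.8, 5.5]
grip_width: 0.182
grip_force: 21.5
```

```bash
python3 -c "
from h import *
s=ctrl.sense()['eef_pos'];H=np.array([432.8,294.1]);v=s[:2]-H;p=np.arctan2(v[0],-v[1]);print(np.hypot(*v),p);arc(0,p,-.12,5)"
```

```text
99.79609890174602 0.015784852646618792
[ 1.6 -2.2]
[ 3.3 -4.3]
[ 5.1 -6.4]
[ 6.9 -8.4]
[  8.8 -10.4]
```

Emit:
{"name": "steer_hand", "arguments": {
  "plan": {"sx": [1.6, 3.3, 5.1, 6, 6], "sy": [-2.2, -4.3, -6.4, -7.5, -7.5], "sz": [0, 0, 0, 0, 0], "ax": [0, 0, 0, 0, 0], "ay": [0, 0, 0, 0, 0], "az": [0, 0, 0, 0, 0]}
}}

```text
time_s: 19.0
eef_pos: [426.7, 194.4, 286.7]
ee_rot: [0.003, 0.444, 0.896, 0.002]
force: [16.9, 0.2, -6.4]
grip_width: 0.176
grip_force: 20.9
```

Emit:
{"name": "steer_hand", "arguments": {
  "plan": {"sx": [1, 1], "sy": [-1, -1], "sz": [0, 0], "ax": [0, 0], "ay": [0, 0], "az": [0, 0]}
}}

```text
time_s: 19.2
eef_pos: [426.1, 194.4, 286.8]
ee_rot: [0.004, 0.445, 0.896, 0.002]
force: [23.3, -0.8, -10.4]
grip_width: 0.174
grip_force: 20.8
```

Emit:
{"name": "steer_hand", "arguments": {
  "plan": {"sx": [1, 1], "sy": [-1, -1], "sz": [0, 0], "ax": [0, 0], "ay": [0, 0], "az": [0, 0]}
}}

```text
time_s: 19.4
eef_pos: [425.5, 194.4, 286.8]
ee_rot: [0.006, 0.445, 0.896, 0.003]
force: [31.0, -1.9, -17.3]
grip_width: 0.175
grip_force: 20.9
```

Emit:
{"name": "steer_hand", "arguments": {
  "plan": {"sx": [1, 1], "sy": [-1, -1], "sz": [0, 0], "ax": [0, 0], "ay": [0, 0], "az": [0, 0]}
}}

```text
time_s: 19.6
eef_pos: [424.5, 194.9, 287.3]
ee_rot: [0.006, 0.445, 0.896, 0.004]
force: [33.8, 2.7, -16.3]
grip_width: 0.177
grip_force: 21.5
```

Emit:
{"name": "steer_hand", "arguments": {
  "plan": {"sx": [-1.5, -2.2, -2.2], "sy": [1.5, 2.4, 2.4], "sz": [0, 0, 0], "ax": [0, 0, 0], "ay": [0, 0, 0], "az": [0, 0, 0]}
}}

```text
time_s: 19.9
eef_pos: [426.0, 195.0, 287.1]
ee_rot: [0.003, 0.444, 0.896, 0.002]
force: [16.4, 3.4, -2.5]
grip_width: 0.178
grip_force: 21.2
```

Emit:
{"name": "steer_hand", "arguments": {
  "plan": {"sx": [0, 0, 0, 0], "sy": [0, 0, 0, 0], "sz": [0, 0, 0, 0], "ax": [0, 0, 0, 0], "ay": [0, 0, 0, 0], "az": [0, 0, 0, 0]},
  "jaw": 1.0
}}

```text
time_s: 20.3
eef_pos: [424.2, 194.8, 286.3]
ee_rot: [-0.001, 0.444, 0.896, -0.0]
force: [0.2, -0.7, 0.5]
grip_width: 0.846
grip_force: 0.0
```

Emit:
{"name": "steer_hand", "arguments": {
  "plan": {"sx": [0, 0, 0, 0, 50, 100, 150, 200], "sy": [0, 0, 0, 0, 0, 0, 0, 0], "sz": [-15, -40, -80, -110, -110, -110, -110, -110], "ax": [0, 0, 0, 0, 0, 0, 0, 0], "ay": [0, 0, 0, 0, 0, 0, 0, 0], "az": [0, 0, 0, 0, 0, 0, 0, 0]}
}}

```text
time_s: 21.1
eef_pos: [301.9, 355.2, 396.6]
ee_rot: [-0.0, 0.444, 0.896, -0.0]
force: [0.8, 0.3, -0.0]
grip_width: 1.0
grip_force: 0.0
```

Run:
```python
from h import *
for n in("top","side"):cv2.imwrite(f"pics/{n}5.png",cv2.cvtColor(ctrl.capture(n),4))
t=cv2.imread("pics/top5.png")[180:270,140:420]; s=cv2.imread("pics/side5.png")[130:330,220:330]
o=np.zeros((600,800,3),np.uint8);o[:158,:490]=cv2.resize(t,(490,158),interpolation=2);o[:520,500:786]=cv2.resize(s,(286,520),interpolation=2)
o[170:530,:480]=cv2.resize(t[:,:120],(480,360),interpolation=2)
cv2.imwrite("pics/c5.png",o)
```

```text
(no output)
```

View pics/c5.png

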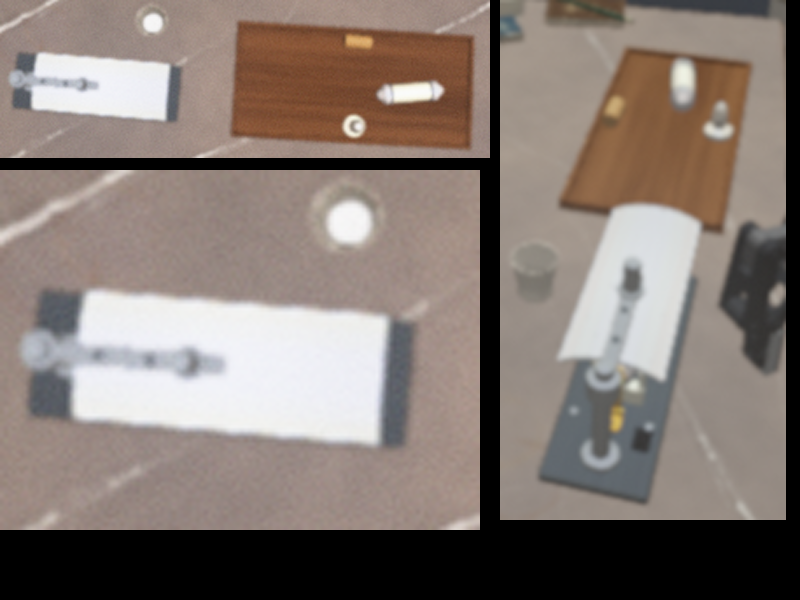

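The reflector lies square over the base plate, its lower edge parallel to the plate's, so it is at its stop. The short tube, cork, stopper and cup are where they were, and the gripper is clear of everything.

Emit:
{"name": "steer_hand", "arguments": {
  "plan": {"sx": [0, 0], "sy": [0, 0], "sz": [0, 0], "ax": [0, 0], "ay": [0, 0], "az": [0, 0]}
}}

```text
time_s: 21.4
eef_pos: [304.1, 353.4, 396.4]
ee_rot: [-0.0, 0.445, 0.896, -0.0]
force: [1.1, -0.0, -0.4]
grip_width: 0.999
grip_force: 0.0
```

```bash
python3 -c "
from rig import ctrl;print(ctrl.finish_job())"
```

```text
the job is handed in; nothing more can be done
None
```

The long tube is pressed into both clips and the reflector is back over it at its stop. The short tube, cork, stopper and cup look unmoved, and the job was handed in at about 21 s; the hand-in returned no verdict.

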